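# Set the paint strainer holder over the square cup

## Task

Move the sliding strainer holder from the home end of its rail to the notch at the square cup, so that the strainer ends over that cup. Pinch the release lever gently against its post, keep it squeezed while sliding past any notches before it, then let go and make sure that the catch has dropped fully into the notch. Never force the catch against the notched bar, and leave the cups, jar, can and tape roll where they are.

Things in the scene. Friction and masses are not known exactly. Their poses are not given: they have to be found in the camera images.
- stand: Plywood board, 200 x 400 x 12 mm, fixed, with two steel guide rods and a dark notched steel bar between them. Origin on the bench top under the rail's centre line; board spans -55 to +145 mm in its x, -190 to +210 mm in y. y runs along the rail away from the home end; cups stand in a row at x = 95 mm, 80 mm apart. The bar has a long home slot, then three notches 80 mm apart, one at each cup.
- holder (a joint): How far the aluminium holder (0.6 kg) has been slid along the stand's +y from its home stop, m, 0 to 0.255; starts at 0 to 0.010, where it has some free play. The bar is loosely fitted: every notch lies by the same unknown 4 to 11 mm before or beyond where the strainer is centred on its cup, so the right notch must be felt for. Sliding takes 1.5 N with the lever squeezed.
- lever (a joint): Release lever angle, rad: 0 let go, catch fully down in a notch; about 0.13 tooth resting on the flat between notches (the holder then takes 5 to 8 N to push by its post, till the tooth drops in and stops it dead); 0.21 squeezed to its stop, tooth 3 mm clear (clear above 0.15). Its spring pushes it open: 3 N at the paddle let go, 4.6 N at the stop.
- pinch (a point): Point on the holder, 135 mm above the bench: centre of a pinch from above, fingers closing along the stand's y. Fixed post (24 mm wide, 12 thick): outer face 15 mm to -y of it, top 15 mm above it. Lever paddle on the +y side: outer face 35 mm to +y let go, 14 mm squeezed, so 50 mm over both let go, 29 squeezed. Free space at this height: 30 mm in x, 60 mm in y. Axes as the stand's.
- paddle (a point): Point in the middle of the lever's paddle at the pinching height, a dark steel flat bar 22 mm wide and 8 mm thick, top 151 mm above the bench, hinged 34 mm above the bench; squeezed towards the post (-y) it swings 21 mm and lifts the catch.
- ring_centre (a point): Centre of the steel ring (66 mm across, 112 mm above the bench) that carries the white paper cone strainer; fixed on the holder, 95 mm to +x and 15 mm to +y of the pinch point. The cone's foot is 94 mm above the bench, 12 mm above the cups' rims.
- catch: Catch on the lever's foot: an arm running 49 mm to +y from the lever's hinge, with a tooth pointing down at its end, 8 mm long and 14 mm wide, which drops 6 mm into a notch with 1.7 mm of play each way and bears squarely on its walls. Origin on the hinge axis, axes as the stand's at lever 0.
- square_cup: The wanted cup: open square white plastic cup, 58 x 58 x 70 mm, about 0.2 kg, the only square one, loose at one of the three places beside the rail. Origin at the centre of its underside.
- round_cup: Open round white plastic cup, 58 mm across, 70 mm high, loose, at another of the places. Origin at the centre of its underside.
- jar: Closed glass jar with a metal lid, 54 mm across, 66 mm high, loose, at another of the places. Origin at the centre of its underside.
- thinner_can: Aluminium can with a paper label, 64 mm across, 130 mm high, standing on the bench past the far end of the stand. Origin at the centre of its underside.
- tape_roll: Roll of masking tape, 90 mm across, 25 mm high, lying flat on the bench beyond the stand. Origin at the centre of its underside.
Not all that is in view belongs to the job. What is shaped like the jar but green or orange is not meant.

How it is judged:
By the outcome, as a careful person would: the job done as asked, in the order asked, and still so for the second after the job is handed in, with the robot touching nothing.
It also fails if it takes over 54 s, if anything falls off the work surface, if the arm or the gripper's body presses on something with over 40 N, if the wrist force passes 120 N, or if a joint passes its speed limit or range.

## Robot

A 7-joint arm with a two-finger parallel gripper is mounted at the origin on the work surface. World frame = base frame: x ahead of the robot, y to its left, z up, the work surface at z = 0. Lengths are in mm, angles in rad, forces in N, time in s.
With the tool pointing down it reaches from about 350 to 900 mm from the base axis. Payload 7.2 kg.
Tool frame: the origin (TCP) lies at the very end of the fingers, on their centre line; the grasp point (between the pads) lies 19 mm behind it (r.grip_point_offset is the distance from the TCP to the grasp point, in mm); z points along the fingers, y is the line along which they close (so a half turn about z gives the same grasp; the last joint's range is limited). The gripper opens to 88 mm and grips with 3 to 60 N. Pads are 20 mm wide; open, the fingers measure 115 mm over their backs; the gripper's body (75 mm by 178 mm) begins 61 mm behind the grasp point.
Start: joints at [1.225, 0.411, -0.013, 1.596, 0.006, 1.134, -0.082], TCP at [171.388, -601.045, 222.653] pointing down, gripper open.
Joint ranges: [-2.95, 2.95], [-0.29, 1.99], [-1.47, 1.44], [0.14, 2.54], [-1.03, 4.17], [0.13, 1.85], [-2.86, 2.86]. Speed limits (rad/s): [2.39, 2.39, 3.01, 3.01, 3.14, 3.14, 3.14].

## Interface

Orientations are given as [roll, pitch, yaw] about the fixed x, y, z axes, in that order (R = Rz(yaw) Ry(pitch) Rx(roll)).
In Python, from cell import r gives the robot as it stands.
- The arm moves only by the tool apply_moves, never from a script. Its argument "commands" is a list of rows, each a list of 7 numbers: the turn, a rotation vector about the tool's x, y, z in degrees, then the shift along the tool's x, y, z in m, then the opening, from 0 (shut) to 1 (fully open). In form: [[wx, wy, wz, x, y, z, hand], ...]. A call has 1 to 5 rows; each row shifts and turns the commanded pose from where the row before left it, along the tool's axes as they then stand; what a row does not reach is not made up. A row lasts 1/12 s, in which the tool goes at most 41.7 mm and 7.16 degrees, less where a joint would pass 70% of its speed; a pose out of reach is approached as far as the arm can. A call is refused whole if a number of a shift passes 0.0417 or a number of a turn 7.16, either way. A call with a gripper value outside its range is refused whole. The fingers move at their own pace and stop on an object; the grip force is fixed at half the most. Time passes only in rows, so rows that do not move let the fingers close. It gives the time, the measured TCP pose, the force, the opening and the grip force at its end, in the units of the state.
- r.state(): the state, without advancing time (a new reading comes with each control period).
- r.camera(name): name is "scene" or "top" or "wrist"; returns a dict with "image" (400x640x3 uint8, red, green, blue), "intrinsics" (3x3 intrinsics, pixels), "world_from_camera" (4x4, takes a point from camera to world coordinates). Camera axes: x right, y up, looking along -z (the intrinsics and any distortion apply to the point x, -y, -z); pixel columns grow to the right and rows downward; lengths in mm; the calibration is good to about 2 mm. A picture is of the moment at which its call begins. There is no depth.
- r.sign_off(): hands the job in; it is judged then, once.
The state is a dict: "time": time; "q": joint angles; "qvel": joint speeds; "joint_torque": joint torques, N m; "tool_pos": TCP position; "eef_rot": TCP orientation; "force": force on the tool from outside, world axes, zero at the start; "torque": the same for the moment, N m; "finger_gap": opening from 0.0 (shut) to 1.0 (fully open); "grip_force": force on a finger pad.
Only numpy, scipy, OpenCV 4.12 (cv2) and the standard library are available. Lean on these libraries where they do the work, as an engineer would, in place of code of your own. Each camera call takes 0.05 s, during which the arm holds its last target. There are 200 camera calls.

## Working session

There is one attempt and no reset: what is moved stays moved. The work goes in short steps, Python scripts to look and compute and a tool call to move; the robot and the scene stay as the last step left them, time stands still between calls to the robot, and variables do not carry over. Pictures are saved under pics/ and viewed, at most 10 in all, crops included, and the job is handed in when it is done.

Besides the shell and the picture viewer there is one more tool, called after "Request:" by a JSON object that holds its "op" and its "data", one argument or row to a line. apply_moves: Moves the arm, as the interface text tells. Its arguments: {"type":"object","properties":{"commands":{"type":"array"}},"required":["commands"]}

```bash
mkdir -p pics; ls; python3 - <<'E'
from cell import r
import cv2,numpy as np
s=r.state();print({k:np.round(v,3).tolist() for k,v in s.items()}, r.grip_point_offset)
ims=[]
for n in("scene","top"):
    c=r.camera(n);cv2.imwrite(f"pics/{n}.png",c["image"][:,:,::-1]);np.savez(f"{n}.npz",**c)
    print(n,np.round(c["intrinsics"],1).tolist(),np.round(c["world_from_camera"],3).tolist(),[k for k in c])
E
```

```text
pics
{'time': 0.0, 'q': [1.225, 0.412, -0.013, 1.597, 0.006, 1.134, -0.082], 'qvel': [-0.001, -0.001, -0.0, 0.001, -0.002, 0.0, -0.0], 'joint_torque': [0.001, -58.796, 0.643, -29.108, -0.054, 0.018, 0.0], 'tool_pos': [171.205, -600.588, 221.806], 'eef_rot': [-3.14, 0.0, 0.278], 'force': [-0.453, 0.862, 0.204], 'torque': [-0.024, -0.002, 0.054], 'grip_force': 0.0, 'finger_gap': 0.998} 18.700000000000003
scene [[481.3, 0.0, 326.3], [0.0, 481.3, 207.0], [0.0, 0.0, 1.0]] [[0.022, -0.766, 0.642, 1152.998], [1.0, 0.014, -0.016, 90.121], [0.003, 0.643, 0.766, 788.322], [0.0, 0.0, 0.0, 1.0]] ['image', 'intrinsics', 'world_from_camera']
top [[463.9, 0.0, 328.0], [0.0, 463.9, 200.9], [0.0, 0.0, 1.0]] [[-0.003, 0.984, -0.178, 455.25], [-1.0, -0.001, 0.008, 106.058], [0.007, 0.178, 0.984, 929.538], [0.0, 0.0, 0.0, 1.0]] ['image', 'intrinsics', 'world_from_camera']
```

View pics/scene.png

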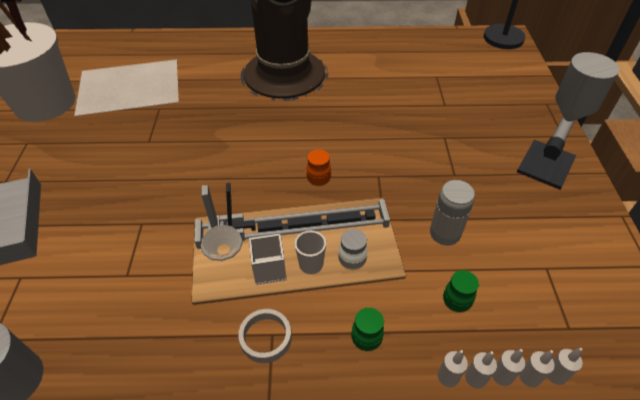

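View pics/top.png

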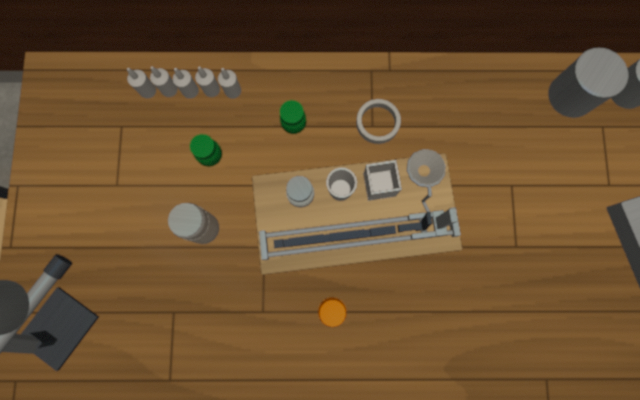

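The square cup shows at top (383,180) / scene (268,260), next to the holder. Also in view are the round cup (341,184), the jar (300,190), the orange decoy (332,313) and the green decoys (292,115) and (205,150). The holder is at top (437,222), with the ring at (426,168). Next I'll take close crops and measure the board.

```bash
cat > h.py <<'E'
import numpy as np,cv2
C={n:dict(np.load(n+".npz")) for n in("scene","top")}
def ray(c,u,v):
    K=c["intrinsics"];T=c["world_from_camera"]
    d=T[:3,:3]@np.array([(u-K[0,2])/K[0,0],-(v-K[1,2])/K[1,1],-1.]);return T[:3,3],d
def onz(c,u,v,z):
    o,d=ray(c,u,v);return o+d*(z-o[2])/d[2]
def tri(c1,p1,c2,p2):
    (o1,d1),(o2,d2)=ray(c1,*p1),ray(c2,*p2)
    s=np.linalg.lstsq(np.c_[d1,-d2],o2-o1,rcond=None)[0]
    a,b=o1+s[0]*d1,o2+s[1]*d2;return (a+b)/2,np.linalg.norm(a-b)
def proj(c,p):
    T=c["world_from_camera"];K=c["intrinsics"];q=T[:3,:3].T@(np.array(p)-T[:3,3])
    return K[0,0]*q[0]/-q[2]+K[0,2],K[1,2]-K[1,1]*q[1]/-q[2]
E
python3 - <<'E'
from h import *
t=C["top"]["image"][:,:,::-1];s=C["scene"]["image"][:,:,::-1]
a=cv2.resize(t[145:280,245:470],(780,468),interpolation=3)   # 3.4667
b=cv2.resize(s[175:300,185:410],(780,433),interpolation=3)
cv2.imwrite("pics/c1.png",a);cv2.imwrite("pics/c2.png",b)
hsv=cv2.cvtColor(np.ascontiguousarray(t),cv2.COLOR_BGR2HSV)
for p in[(300,225),(420,265),(350,165),(300,300),(480,200),(240,230)]:print(p,hsv[p[1],p[0]])
for u,v in[(254,176),(445,156),(461,250),(263,272)]:print(onz(C["top"],u,v,12).round(1))
print(onz(C["top"],426,168,112).round(1),onz(C["scene"],222,242,112).round(1))
E
```

```text
(300, 225) [ 18 110 167]
(420, 265) [ 16 156 119]
(350, 165) [ 18 117 148]
(300, 300) [ 16 156 118]
(480, 200) [ 16 158 131]
(240, 230) [ 16 153 128]
[672.5 248.5  12. ]
[ 714.1 -141.4   12. ]
[ 521.9 -163.9   12. ]
[480.  226.1  12. ]
[663.4 -78.8 112. ] [661.5 -77.2 112. ]
```

View pics/c1.png

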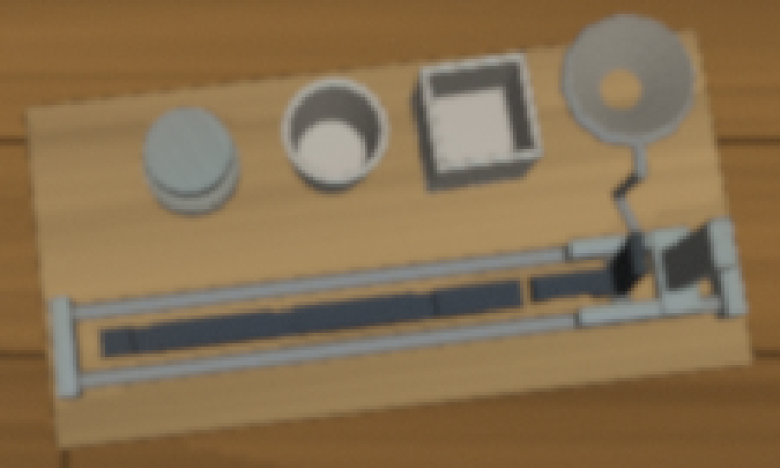

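View pics/c2.png

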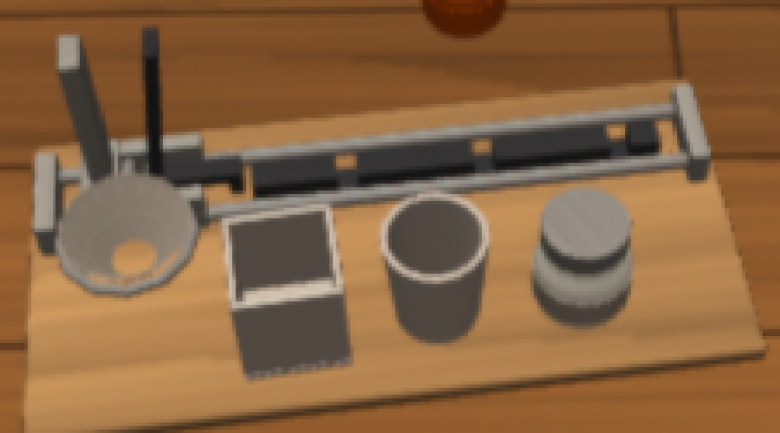

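Crop c1 confirms the choice: the square cup at (478,120) is the first cup from home, and the post and paddle are near (690,255) and (630,260). Crop c2 shows the post top at (68,50), the lever top at (151,35), and notches at (345,162), (482,147) and (616,132). Now I'll refine these numbers.

```bash
python3 - <<'E'
from h import *
k=780/225
T=lambda u,v:(245+(u+.5)/k-.5,145+(v+.5)/k-.5)
S=lambda u,v:(185+(u+.5)/k-.5,175+(v+.5)/k-.5)
t=np.ascontiguousarray(C["top"]["image"][:,:,::-1]);hsv=cv2.cvtColor(t,cv2.COLOR_BGR2HSV)
m=((hsv[:,:,1]<135)).astype(np.uint8)
m[:140]=0;m[285:]=0;m[:,:235]=0;m[:,475:]=0
m=cv2.morphologyEx(m,cv2.MORPH_OPEN,np.ones((3,3)))
c=max(cv2.findContours(m,0,2)[0],key=cv2.contourArea)
W=np.array([onz(C["top"],u,v,12)[:2] for u,v in c[:,0]],np.float32)
print(cv2.minAreaRect(W))
# hand corners from crop c1
P=np.array([onz(C["top"],*T(*p),12)[:2] for p in[(27,108),(700,30),(751,362),(60,447)]])
print(P.round(1));
a=np.mean([np.arctan2(-(P[i]-P[j])[0],(P[i]-P[j])[1]) for i,j in[(0,1),(3,2)]])
ex=np.array([np.cos(a),np.sin(a)]);ey=np.array([-np.sin(a),np.cos(a)])
o=P.mean(0)-45*ex-10*ey
print("yaw",a,"origin",o, "sides",[np.linalg.norm(P[i]-P[i-1]).round(1) for i in range(4)])
st=lambda w:(np.round([(w[:2]-o)@ex,(w[:2]-o)@ey],1))
for n,p in dict(ring=tri(C["top"],T(628,80),C["scene"],S(126,232)),).items():print(n,p,st(p[0]))
print("ringtop z112",st(onz(C["top"],*T(628,80),112)),"scene",st(onz(C["scene"],*S(126,234),112)))
for n,p in dict(sq=(474,114),rd=(335,132)).items():print(n,st(onz(C["top"],*T(*p),82)))
print("jar",st(onz(C["top"],*T(190,150),78)))
print("sq scene",st(onz(C["scene"],*S(285,254),82)),"rd",st(onz(C["scene"],*S(436,236),82)))
print("post top scene",st(onz(C["scene"],*S(68,53),150)),"lever top",st(onz(C["scene"],*S(151,33),151)))
for p in[(345,162),(482,147),(616,132),(250,180),(238,188)]:print("notch",p,st(onz(C["scene"],*S(*p),30)))
for p in[(525,293),(433,300),(283,318),(140,338)]:print("top bar",st(onz(C["top"],*T(*p),30)))
E
```

```text
((605.7294921875, 43.23748779296875), (215.77088928222656, 403.7416076660156), 6.916347980499268)
[[ 672.9  251.7]
 [ 719.9 -144.9]
 [ 523.8 -164.6]
 [ 476.9  228.1]]
yaw 0.118353106852113 origin [554.84628912  27.32272434] sides [np.float64(197.4), np.float64(399.4), np.float64(197.1), np.float64(395.4)]
ring (array([663.06140686, -77.94828512, 115.36617772]), np.float64(0.5285936430823531)) [  95.  -117.3]
ringtop z112 [  95.8 -117.9] scene [  93.7 -118.1]
sq [ 93.8 -39.7]
rd [92.9 36.3]
jar [ 93.2 115.1]
sq scene [ 95.2 -41.9] rd [94.5 36.6]
post top scene [   2.6 -141.4] lever top [ -4.7 -98.9]
notch (345, 162) [-2.2 -6. ]
notch (482, 147) [-2.4 74. ]
notch (616, 132) [ -2.8 153.5]
notch (250, 180) [  3.4 -61.1]
notch (238, 188) [  8.3 -68.1]
top bar [ -0.7 -61.6]
top bar [ 1.6 -9.6]
top bar [ 1.7 75.4]
top bar [  0.2 156.1]
```

Request:
{"op": "apply_moves", "data": {
  "commands": [
    [0, 0, 4.6, 0, 0, 0, 1],
    [0, 0, 4.6, 0, 0, 0, 1],
    [0, 0, 0, 0.028, -0.028, 0, 1],
    [0, 0, 0, 0.028, -0.028, 0, 1],
    [0, 0, 0, 0.028, -0.028, 0, 1]
  ]
}}

```text
time: 0.52
tool_pos: [245.1, -506.5, 222.0]
eef_rot: [-3.141, 0.0, 0.116]
force: [0.8, -0.2, 0.4]
finger_gap: 0.999
grip_force: 0.0
```

Request:
{"op": "apply_moves", "data": {
  "commands": [
    [0, 0, 0, 0.028, -0.028, 0, 1],
    [0, 0, 0, 0.028, -0.028, 0, 1],
    [0, 0, 0, 0.028, -0.028, 0, 1],
    [0, 0, 0, 0.028, -0.028, 0, 1],
    [0, 0, 0, 0.028, -0.028, 0, 1]
  ]
}}

```text
time: 0.93
tool_pos: [368.3, -350.6, 222.5]
eef_rot: [-3.142, 0.0, 0.117]
force: [1.0, 0.5, 0.4]
finger_gap: 1.0
grip_force: 0.0
```

Request:
{"op": "apply_moves", "data": {
  "commands": [
    [0, 0, 0, 0.028, -0.028, 0, 1],
    [0, 0, 0, 0.028, -0.028, 0, 1],
    [0, 0, 0, 0.028, -0.028, 0, 1],
    [0, 0, 0, 0.028, -0.028, 0, 1],
    [0, 0, 0, 0, 0, 0, 1]
  ]
}}

```text
time: 1.35
tool_pos: [470.4, -220.2, 222.6]
eef_rot: [-3.139, -0.003, 0.127]
force: [0.8, 0.8, 0.3]
finger_gap: 0.998
grip_force: 0.0
```

Request:
{"op": "apply_moves", "data": {
  "commands": [
    [0, 0, 0, 0.028, -0.028, 0, 1],
    [0, 0, 0, 0.028, -0.028, 0, 1],
    [0, 0, 0, 0.028, -0.028, 0, 1],
    [0, 0, 0, 0.0, 0, 0, 1],
    [0, 0, 0, 0, 0, 0, 1]
  ]
}}

```text
time: 1.77
tool_pos: [540.1, -132.3, 222.0]
eef_rot: [-3.14, 0.001, 0.122]
force: [-0.9, -1.3, 0.3]
finger_gap: 1.001
grip_force: 0.0
```

```bash
python3 - <<'E'
from cell import r
import cv2,numpy as np
c=r.camera("wrist");cv2.imwrite("pics/w1.png",c["image"][:,:,::-1]);np.savez("wrist.npz",**c)
s=r.state();print(s["tool_pos"],s["eef_rot"])
E
```

```text
[ 539.15628755 -134.43533631  222.03524366] [-3.14134614e+00  1.27296994e-03  1.19031501e-01]
```

View pics/w1.png

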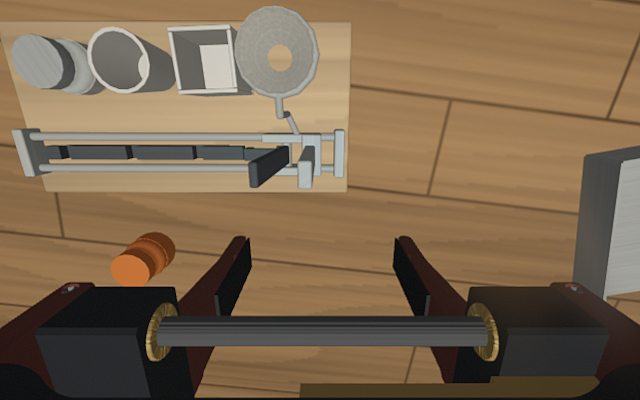

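The wrist view shows the post top at (306,174), the paddle top edge at (253,174), and the ring centre near (277,52). The stand edges are parallel to the image, so the yaw is right.

```bash
python3 - <<'E'
from h import *
w=dict(np.load("wrist.npz"))
o=np.array([554.85,27.32]);a=.118;ex=np.array([np.cos(a),np.sin(a)]);ey=np.array([-ex[1],ex[0]])
tcp=np.array([539.2,-134.4])
for n,u,v,z in[("post",306.5,174.5,150),("lever",252.5,174.5,151),("ring",277,51,112),("boardedgeR",350,105,12),("cup",205,60,82)]:
    p=onz(w,u,v,z)[:2];print(n,p.round(1),"stand",np.round([(p-o)@ex,(p-o)@ey],1),"tool dx,dy",np.round([(p-tcp)@ex,-(p-tcp)@ey],1))
E
```

```text
post [ 571.8 -116.3] stand [-1.000e-01 -1.446e+02] tool dx,dy [ 34.5 -14.1]
lever [566.7 -73. ] stand [  -0.  -101.1] tool dx,dy [ 34.6 -57.7]
ring [664.6 -79.9] stand [  96.4 -119.4] tool dx,dy [130.9 -39.4]
boardedgeR [ 631.5 -155.5] stand [  54.6 -190.5] tool dx,dy [89.2 31.8]
cup [653.4  -8.9] stand [ 93.6 -47.6] tool dx,dy [ 128.2 -111.2]
```

Request:
{"op": "apply_moves", "data": {
  "commands": [
    [0, 0, 0, 0.0175, -0.013, 0, 1],
    [0, 0, 0, 0.0175, -0.013, 0, 1],
    [0, 0, 0, 0, 0, 0, 1],
    [0, 0, 0, 0, 0, 0.025, 1],
    [0, 0, 0, 0, 0, 0.02, 1]
  ]
}}

```text
time: 2.23
tool_pos: [570.7, -106.9, 177.4]
eef_rot: [3.14, -0.001, 0.115]
force: [0.3, 0.1, -1.1]
finger_gap: 1.001
grip_force: 0.0
```

Request:
{"op": "apply_moves", "data": {
  "commands": [
    [0, 0, 0, 0, 0, 0.01, 1],
    [0, 0, 0, 0, 0, 0, 1]
  ]
}}

```text
time: 2.4
tool_pos: [568.8, -106.6, 165.3]
eef_rot: [-3.141, 0.005, 0.115]
force: [-0.3, -0.6, -0.6]
finger_gap: 0.998
grip_force: 0.0
```

```bash
python3 - <<'E'
from cell import r
import cv2,numpy as np
w=r.camera("wrist");s=r.state();print(s["tool_pos"],s["eef_rot"]);np.savez("wrist.npz",**w)
i=w["image"][:,:,::-1]
cv2.imwrite("pics/w2.png",cv2.resize(i[150:400],(800,312)))
E
```

```text
[ 569.82748643 -106.25143741  166.88107618] [-3.14144434e+00  2.48580769e-03  1.15512880e-01]
```

View pics/w2.png

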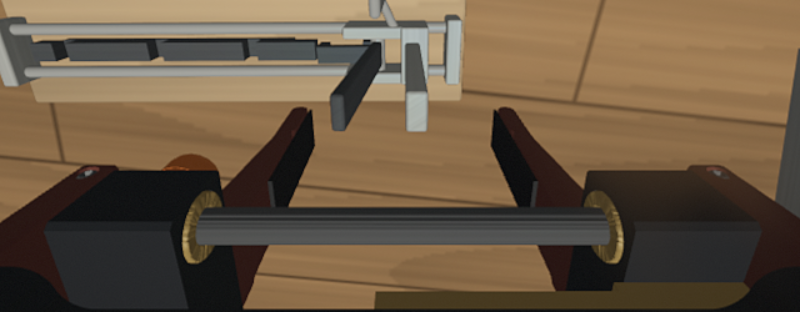

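The post spans u 406–427 and the paddle's outer face is at 331, both between the open fingers at 313 and 492. The gripper is nearly centred, so I'll shift it 3 mm toward +y, descend, and then close by width.

Request:
{"op": "apply_moves", "data": {
  "commands": [
    [0, 0, 0, 0.001, -0.003, 0, 1],
    [0, 0, 0, 0, 0, 0.016, 1],
    [0, 0, 0, 0, 0, 0.016, 1],
    [0, 0, 0, 0, 0, 0.016, 1],
    [0, 0, 0, 0, 0, 0.002, 1]
  ]
}}

```text
time: 2.87
tool_pos: [571.0, -101.9, 116.6]
eef_rot: [-3.141, 0.002, 0.117]
force: [0.2, -0.6, 0.2]
finger_gap: 1.001
grip_force: 0.0
```

Request:
{"op": "apply_moves", "data": {
  "commands": [
    [0, 0, 0, 0, 0, 0, 0.8],
    [0, 0, 0, 0, 0, 0, 0.7],
    [0, 0, 0, 0, 0, 0, 0.62],
    [0, 0, 0, 0, 0, 0, 0.56],
    [0, 0, 0, 0, 0, 0, 0.52]
  ]
}}

```text
time: 3.28
tool_pos: [572.4, -101.3, 118.7]
eef_rot: [-3.142, -0.002, 0.118]
force: [0.1, 1.4, 0.9]
finger_gap: 0.655
grip_force: 0.8
```

Request:
{"op": "apply_moves", "data": {
  "commands": [
    [0, 0, 0, 0, 0, 0, 0.48],
    [0, 0, 0, 0, 0, 0, 0.44],
    [0, 0, 0, 0, 0, 0, 0.41],
    [0, 0, 0, 0, 0, 0, 0.38],
    [0, 0, 0, 0, 0, 0, 0.36]
  ]
}}

```text
time: 3.7
tool_pos: [572.4, -102.5, 118.3]
eef_rot: [3.141, -0.001, 0.117]
force: [0.2, -1.7, 5.4]
finger_gap: 0.366
grip_force: 6.1
```

Request:
{"op": "apply_moves", "data": {
  "commands": [
    [0, 0, 0, 0, 0, 0, 0.35],
    [0, 0, 0, 0, 0, 0, 0.35],
    [0, 0, 0, 0, 0, 0, 0.35]
  ]
}}

```text
time: 3.95
tool_pos: [572.4, -102.5, 118.3]
eef_rot: [3.141, -0.001, 0.117]
force: [1.1, -1.3, 6.0]
finger_gap: 0.351
grip_force: 6.2
```

Request:
{"op": "apply_moves", "data": {
  "commands": [
    [0, 0, 0, 0, -0.002, 0, 0.35],
    [0, 0, 0, 0, -0.004, 0, 0.35],
    [0, 0, 0, 0, -0.005, 0, 0.35],
    [0, 0, 0, 0, -0.005, 0, 0.35],
    [0, 0, 0, 0, -0.005, 0, 0.35]
  ]
}}

```text
time: 4.37
tool_pos: [569.9, -81.6, 118.3]
eef_rot: [3.14, -0.001, 0.116]
force: [1.4, -2.3, 5.6]
finger_gap: 0.352
grip_force: 6.3
```

Request:
{"op": "apply_moves", "data": {
  "commands": [
    [0, 0, 0, 0, -0.005, 0, 0.35],
    [0, 0, 0, 0, -0.005, 0, 0.35],
    [0, 0, 0, 0, -0.005, 0, 0.35],
    [0, 0, 0, 0, -0.005, 0, 0.35],
    [0, 0, 0, 0, -0.004, 0, 0.35]
  ]
}}

```text
time: 4.78
tool_pos: [567.0, -57.5, 118.3]
eef_rot: [3.141, -0.001, 0.117]
force: [0.5, -1.5, 6.3]
finger_gap: 0.352
grip_force: 6.3
```

Request:
{"op": "apply_moves", "data": {
  "commands": [
    [0, 0, 0, 0, -0.004, 0, 0.35],
    [0, 0, 0, 0, -0.002, 0, 0.35],
    [0, 0, 0, 0, 0, 0, 0.35],
    [0, 0, 0, 0, 0, 0, 0.35]
  ]
}}

```text
time: 5.12
tool_pos: [566.2, -50.9, 118.2]
eef_rot: [3.142, -0.001, 0.117]
force: [0.4, 0.2, 6.0]
finger_gap: 0.348
grip_force: 5.1
```

```bash
python3 - <<'E'
from cell import r
import cv2,numpy as np
s=r.state();print(s["tool_pos"],s["eef_rot"],s["force"])
for n in("wrist","scene"):
    c=r.camera(n);np.savez(n+".npz",**c)
    if n=="wrist": a=cv2.resize(c["image"][:200,100:500,::-1],(800,400),interpolation=2)
    else: b=cv2.resize(c["image"][175:225,200:400,::-1],(800,200),interpolation=2)
cv2.imwrite("pics/w3.png",np.vstack([a,b]))
E
```

```text
[566.18722479 -50.92555155 118.24515807] [ 3.14153210e+00 -9.81211432e-04  1.17330929e-01] [0.37279906 0.23427623 6.01638853]
```

View pics/w3.png

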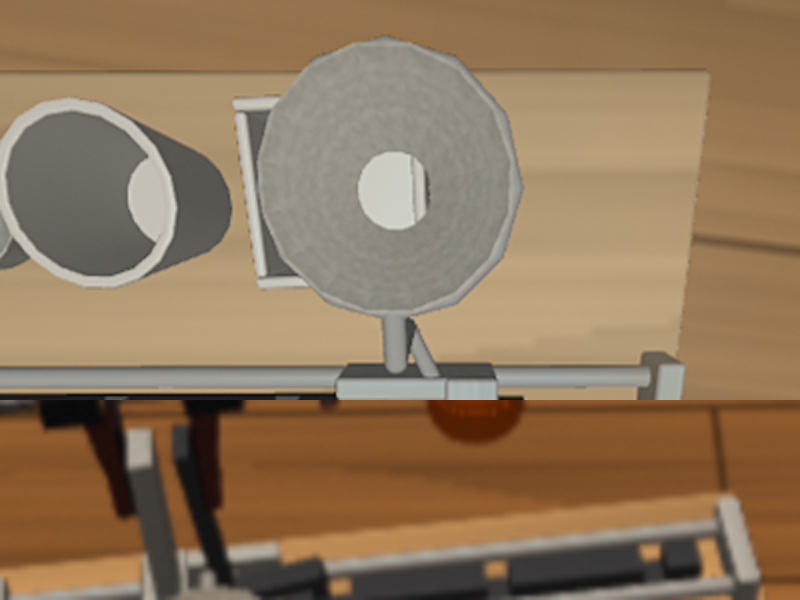

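Notch 1 at (340,587) is about 13 mm ahead of the tooth, whose end is at (323,570). I'll advance 5 mm while squeezed. Then I'll let the tooth down on the flat, moving the gripper so the post finger stays put.

Request:
{"op": "apply_moves", "data": {
  "commands": [
    [0, 0, 0, 0, -0.002, 0, 0.35],
    [0, 0, 0, 0, -0.002, 0, 0.35],
    [0, 0, 0, 0, -0.001, 0, 0.35],
    [0, 0, 0, 0, 0, 0, 0.35]
  ]
}}

```text
time: 5.55
tool_pos: [565.7, -46.4, 118.2]
eef_rot: [3.141, -0.001, 0.117]
force: [-0.7, -0.6, 5.4]
finger_gap: 0.349
grip_force: 5.7
```

Request:
{"op": "apply_moves", "data": {
  "commands": [
    [0, 0, 0, 0, -0.002, 0, 0.4],
    [0, 0, 0, 0, -0.002, 0, 0.45],
    [0, 0, 0, 0, -0.002, 0, 0.5],
    [0, 0, 0, 0, -0.002, 0, 0.55]
  ]
}}

```text
time: 5.88
tool_pos: [563.9, -38.4, 117.3]
eef_rot: [3.141, 0.001, 0.117]
force: [0.8, -3.2, 2.1]
finger_gap: 0.534
grip_force: 2.2
```

Request:
{"op": "apply_moves", "data": {
  "commands": [
    [0, 0, 0, 0, -0.002, 0, 0.6],
    [0, 0, 0, 0, -0.002, 0, 0.65],
    [0, 0, 0, 0, -0.002, 0, 0.7],
    [0, 0, 0, 0, 0, 0, 0.7],
    [0, 0, 0, 0, 0, 0, 0.7]
  ]
}}

```text
time: 6.3
tool_pos: [563.4, -31.9, 117.5]
eef_rot: [-3.141, 0.0, 0.118]
force: [-0.1, 0.7, 1.2]
finger_gap: 0.7
grip_force: 0.0
```

```bash
python3 - <<'E'
from cell import r
import cv2,numpy as np
s=r.state();print(s["tool_pos"],s["finger_gap"],s["force"])
c=r.camera("scene");np.savez("scene2.npz",**c)
cv2.imwrite("pics/s4.png",cv2.resize(c["image"][165:245,200:400,::-1],(800,320),interpolation=2))
E
```

```text
[563.40484545 -31.91897863 117.49288644] 0.7003664616428371 [-0.08446313  0.74992717  1.20542475]
```

View pics/s4.png

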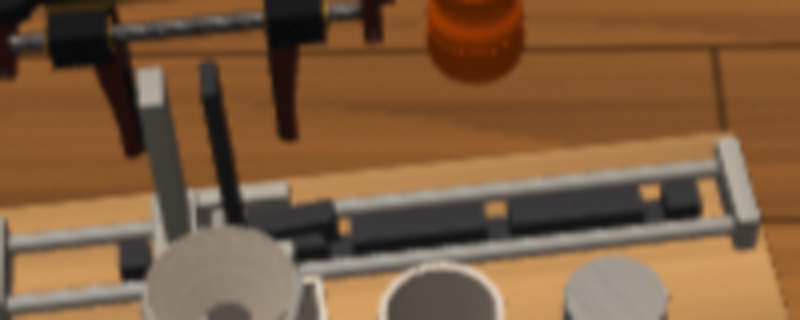

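The lever top (208) to post top (150) spacing is about 14.5 px, against 24 px let go, so the tooth is resting on the flat just before the notch. I'll push gently by the post.

Request:
{"op": "apply_moves", "data": {
  "commands": [
    [0, 0, 0, 0, -0.001, 0, 0.7],
    [0, 0, 0, 0, -0.001, 0, 0.7],
    [0, 0, 0, 0, -0.001, 0, 0.7],
    [0, 0, 0, 0, -0.001, 0, 0.7]
  ]
}}

```text
time: 6.68
tool_pos: [563.4, -30.5, 117.6]
eef_rot: [3.139, -0.0, 0.116]
force: [1.7, -6.6, -2.0]
finger_gap: 0.701
grip_force: 3.6
```

Request:
{"op": "apply_moves", "data": {
  "commands": [
    [0, 0, 0, 0, -0.001, 0, 0.7],
    [0, 0, 0, 0, -0.001, 0, 0.7]
  ]
}}

```text
time: 6.85
tool_pos: [563.1, -28.1, 117.6]
eef_rot: [3.14, -0.0, 0.115]
force: [0.5, 0.4, -0.5]
finger_gap: 0.701
grip_force: 0.0
```

Request:
{"op": "apply_moves", "data": {
  "commands": [
    [0, 0, 0, 0, -0.001, 0, 0.7],
    [0, 0, 0, 0, -0.001, 0, 0.7]
  ]
}}

```text
time: 7.02
tool_pos: [562.5, -24.2, 117.6]
eef_rot: [3.142, 0.0, 0.117]
force: [0.3, -5.1, -0.5]
finger_gap: 0.701
grip_force: 3.3
```

Request:
{"op": "apply_moves", "data": {
  "commands": [
    [0, 0, 0, 0, -0.001, 0, 0.7],
    [0, 0, 0, 0, 0, 0, 0.7]
  ]
}}

```text
time: 7.18
tool_pos: [562.6, -24.3, 117.6]
eef_rot: [3.14, -0.0, 0.117]
force: [0.3, -4.3, -0.6]
finger_gap: 0.703
grip_force: 2.3
```

Request:
{"op": "apply_moves", "data": {
  "commands": [
    [0, 0, 0, 0, -0.001, 0, 0.7],
    [0, 0, 0, 0, 0, 0, 0.7]
  ]
}}

```text
time: 7.35
tool_pos: [562.5, -24.2, 117.6]
eef_rot: [3.139, -0.0, 0.116]
force: [2.3, -6.9, -2.4]
finger_gap: 0.7
grip_force: 3.6
```

Request:
{"op": "apply_moves", "data": {
  "commands": [
    [0, 0, 0, 0, -0.001, 0, 0.7],
    [0, 0, 0, 0, 0, 0, 0.7]
  ]
}}

```text
time: 7.52
tool_pos: [562.6, -24.1, 117.6]
eef_rot: [3.139, -0.0, 0.115]
force: [2.7, -9.4, -2.3]
finger_gap: 0.702
grip_force: 4.8
```

```bash
python3 - <<'E'
from cell import r
import cv2,numpy as np
c=r.camera("scene");np.savez("scene3.npz",**c);s=r.state();print(s["tool_pos"],s["force"])
i=c["image"]
# dark pixels columns along rows near lever top; bright post
for n,im in(("flat",np.load("scene2.npz")["image"]),("now",i)):
  for row in(186,190,195,200):print(n,row,im[row,232:275].astype(int).mean(1).round().astype(int).tolist())
E
```

```text
[562.57616725 -24.14055343 117.55651571] [ 1.9103792  -8.96728769 -1.92315749]
flat 186 [13, 49, 117, 163, 165, 164, 164, 160, 127, 81, 88, 89, 89, 89, 89, 89, 89, 83, 60, 57, 55, 49, 40, 66, 86, 88, 88, 88, 88, 87, 87, 88, 87, 88, 87, 76, 30, 19, 19, 20, 20, 37, 70]
flat 190 [15, 28, 87, 155, 159, 157, 155, 147, 119, 62, 71, 83, 85, 86, 85, 85, 85, 79, 50, 25, 21, 21, 22, 43, 80, 86, 85, 85, 86, 85, 85, 83, 81, 81, 80, 75, 50, 21, 19, 19, 20, 40, 77]
flat 195 [19, 17, 20, 43, 59, 60, 61, 59, 60, 59, 58, 74, 87, 89, 88, 88, 89, 87, 81, 52, 23, 20, 20, 22, 45, 83, 89, 89, 88, 89, 89, 88, 89, 88, 89, 88, 78, 39, 20, 19, 20, 33, 66]
flat 200 [19, 18, 17, 24, 51, 60, 60, 60, 60, 60, 58, 58, 75, 90, 92, 92, 93, 92, 92, 84, 54, 26, 20, 20, 24, 49, 88, 93, 93, 92, 92, 92, 93, 93, 93, 93, 92, 88, 74, 65, 60, 68, 80]
now 186 [19, 18, 19, 17, 17, 49, 118, 162, 165, 163, 164, 156, 118, 81, 87, 88, 89, 88, 88, 88, 87, 87, 88, 88, 87, 88, 88, 88, 87, 78, 46, 52, 53, 51, 54, 68, 85, 87, 86, 80, 52, 20, 18]
now 190 [27, 19, 19, 18, 19, 40, 97, 149, 151, 146, 140, 131, 101, 64, 74, 84, 85, 85, 85, 85, 85, 85, 85, 85, 84, 85, 85, 85, 85, 75, 34, 21, 20, 21, 35, 65, 80, 81, 81, 79, 70, 28, 20]
now 195 [84, 65, 27, 19, 19, 19, 21, 43, 60, 60, 59, 60, 60, 58, 61, 81, 87, 89, 89, 89, 89, 89, 88, 88, 89, 88, 88, 88, 84, 66, 30, 22, 20, 22, 44, 84, 88, 88, 88, 88, 83, 60, 23]
now 200 [90, 90, 78, 31, 19, 19, 17, 22, 43, 59, 60, 59, 59, 60, 58, 63, 85, 91, 92, 92, 91, 92, 92, 93, 92, 92, 92, 92, 87, 68, 30, 21, 21, 26, 53, 89, 94, 93, 93, 93, 93, 91, 81]
```

The lever-to-post spacing has jumped from 16 px to 23–24 px, which is the let-go value, and the post stopped dead. So the catch has dropped in. Now I'll relax the push, open, back off and retreat upward.

Request:
{"op": "apply_moves", "data": {
  "commands": [
    [0, 0, 0, 0, 0.002, 0, 0.7],
    [0, 0, 0, 0, 0.002, 0, 0.75],
    [0, 0, 0, 0, 0.002, 0, 0.82],
    [0, 0, 0, 0, 0.002, 0, 0.9],
    [0, 0, 0, 0, 0, 0, 0.97]
  ]
}}

```text
time: 7.98
tool_pos: [563.2, -29.2, 117.7]
eef_rot: [-3.141, -0.0, 0.117]
force: [-0.3, -0.3, -0.0]
finger_gap: 0.932
grip_force: 0.0
```

Request:
{"op": "apply_moves", "data": {
  "commands": [
    [0, 0, 0, 0, 0, 0, 0.97],
    [0, 0, 0, 0, 0, -0.01, 0.97],
    [0, 0, 0, 0, 0, -0.025, 0.97],
    [0, 0, 0, 0, 0, -0.03, 0.97],
    [0, 0, 0, 0, 0, -0.03, 0.97]
  ]
}}

```text
time: 8.4
tool_pos: [562.7, -28.8, 214.1]
eef_rot: [-3.141, 0.001, 0.118]
force: [1.4, -0.2, 0.9]
finger_gap: 0.97
grip_force: 0.0
```

Request:
{"op": "apply_moves", "data": {
  "commands": [
    [0, 0, 0, -0.035, 0, -0.01, 0.97],
    [0, 0, 0, -0.035, 0, 0, 0.97],
    [0, 0, 0, -0.035, 0, 0, 0.97],
    [0, 0, 0, 0, 0, 0, 0.97],
    [0, 0, 0, 0, 0, 0, 0.97]
  ]
}}

```text
time: 8.82
tool_pos: [458.0, -41.8, 223.9]
eef_rot: [3.14, -0.001, 0.117]
force: [1.0, -0.2, -0.3]
finger_gap: 0.97
grip_force: 0.0
```

```bash
python3 - <<'E'
from cell import r
import cv2,numpy as np
c=r.camera("scene");w=r.camera("wrist");s=r.state();print(s["tool_pos"],s["force"],s["finger_gap"])
a=cv2.resize(c["image"][165:265,190:410,::-1],(800,364),interpolation=2);b=cv2.resize(w["image"][:235,::,::-1],(600,220))
b=cv2.copyMakeBorder(b,0,0,0,200,0);cv2.imwrite("pics/f.png",np.vstack([a,b]))
E
```

```text
[460.05598514 -41.346962   223.59843095] [-0.83779641 -0.01886865 -0.66926574] 0.9703307503345704
```

View pics/f.png

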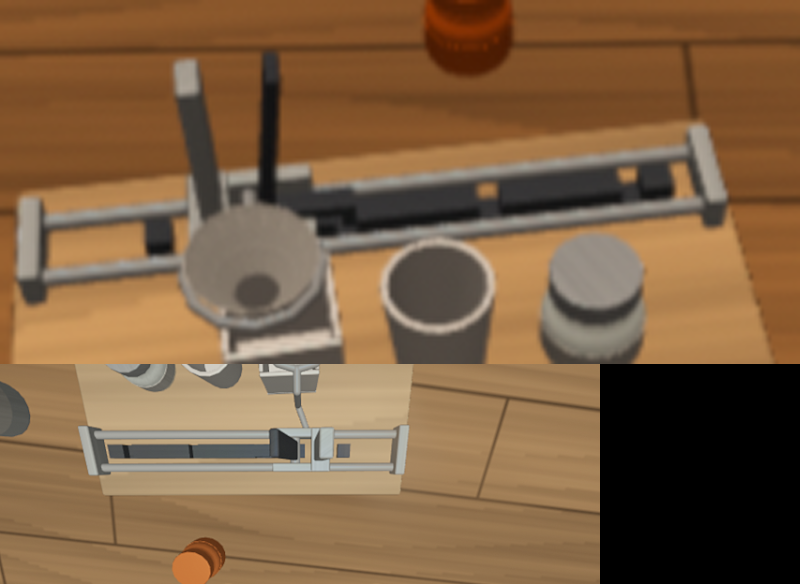

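The final view shows the lever fully open (post top 188, lever top 270), with the catch covering the first notch. The strainer is over the square cup and nothing else has moved.

```bash
python3 -c "
from cell import r
print(r.sign_off())"
```

```text
the job is handed in; nothing more can be done
None
```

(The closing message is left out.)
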